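Secure the layout's control box and hold its key switch on

ROBOT

A 6-joint arm with a two-finger parallel gripper is mounted at the origin on the work surface. World frame = base frame: x ahead of the robot, y to its left, z up, the work surface at z = 0. Lengths are in m, angles in rad, forces in N, time in s.
With the tool pointing down it reaches from about 0.3 to 0.825 m from the base axis. Payload 5.4 kg.
Tool frame: the origin (TCP) lies between the finger pads; the fingertips stand 14 mm ahead of it and the grasp point (between the pads) lies 5 mm behind it (env.finger_overhang is the distance from the TCP to the fingertips, in m); z points along the fingers, y is the line along which they close (so a half turn about z gives the same grasp; the last joint's range is limited). The gripper opens to 92 mm and grips with 3 to 60 N. Pads are 20 mm wide; open, the fingers measure 128 mm over their backs; the gripper's body (75 mm by 189 mm) begins 69 mm behind the grasp point.
Start: joints at [-1.549, 0.158, 1.597, -0, 1.386, -0.21], TCP at [0.132, -0.56, 0.229] pointing down, gripper open.
Joint ranges: [-2.91, 2.91], [-0.94, 2.29], [0.18, 2.7], [-1.29, 4.43], [0.17, 2.64], [-3, 3]. Speed limits (rad/s): [2.57, 2.57, 3.14, 3.14, 3.14, 3.14].

INTERFACE

Orientations are given as a unit quaternion [x, y, z, w].
In Python, from station import env gives the robot as it stands.
- The arm moves only by the shell command python3 nudge.py 'ROWS' [OPENING]. ROWS is a JSON object whose key "rows" holds a list of rows, 1 to 10 of them, each of 6 numbers: dx, dy, dz in mm, then a rotation vector rx, ry, rz in units of 0.1 rad; each row is the pose to reach, as a shift and turn from the pose commanded when the command began, along the tool's axes at that moment; what a row does not reach only later rows make up. A row lasts 1/10 s, in which the tool goes at most 0.05 m and 0.15 rad, less where a joint would pass 70% of its speed; a pose out of reach is approached as far as the arm can. OPENING is the finger opening in m, set as the command begins (- or left out keeps the last). The fingers move at their own pace and stop on an object; the grip force is fixed at half the most. Time passes only in rows, so rows that do not move let the fingers close. It prints the time, the measured TCP pose, the force, the opening and the grip force at its end. Input that does not fit is refused with a message, and nothing moves.
- env.get_obs(): the state, without advancing time (a new reading comes with each control period).
- env.camera(name): name is "scene" or "top"; returns the picture (400x640x3 uint8, blue, green, red); there is no depth.
- env.get_calibration(name): a dict with "intrinsics" (3x3 intrinsics, pixels), "distortion" ([k1, k2, p1, p2, k3] as OpenCV has them; the pictures are not rectified), "extrinsics" (4x4, takes a point from world to camera coordinates). Camera axes: x right, y down, z forward; pixel columns grow to the right and rows downward; lengths in m; the calibration is good to about 2 mm. A picture is of the moment at which its call begins. get_calibration takes no time and is no camera call.
- env.sign_off(): hands the job in; it is judged then, once.
The state is a dict: "t": time; "joint_pos": joint angles; "qd": joint speeds; "joint_efforts": joint torques, N m; "ee_pos": TCP position; "orientation": TCP orientation; "wrist_force": force on the tool from outside, world axes, zero at the start; "ft_torque": the same for the moment, N m; "opening": finger opening in m; "finger_force": force on a finger pad.
Only numpy, scipy, OpenCV 4.12 (cv2) and the standard library are available. Lean on these libraries where they do the work, as an engineer would, in place of code of your own. Each camera call takes 0.05 s, during which the arm holds its last target. There are 200 camera calls.

TASK

Turn the wooden turnbutton on the model railway's control box clockwise until its end lies square across the front edge of the lid, so that the closed lid is secured. Then take the key from its wooden block, push it fully home into the key switch, wiggling it past the sticky pins rather than forcing it, and turn it a quarter turn clockwise to its stop. The switch springs back if released, so finish while still gripping the key and holding it turned; leave the rolling stock and the other things on the table alone.

Things in the scene. Friction and masses are not known exactly. Their poses are not given: they have to be found in the camera images.
- control_box: Grey-painted control box, a block 200 (its x) x 300 (its y) x 60 tall, fixed; origin at the centre of its underside. Its front (-x) faces the robot. On top: the lid with its turnbutton on the +y half, the key switch on the -y half. Heights in these notes are in mm above the table.
- lid (a joint): Hinge of the plywood lid (155 x 140 x 8, lying on the box top, hinged on its far edge): 0 = closed, grows as it lifts. It starts closed and stays so by its weight; its top face is at 68, a knob on it reaches 80.
- lid_front (a point): Middle of the lid's front edge (upper side), at (-60, 60, 68) in the box's frame.
- turnbutton (a joint): Wooden turnbutton, a bar 60 long x 14 wide, 71 to 85 high, pivoting at its middle about a vertical screw 15 in front of the lid. 0 = bar along the box's y, lid free; grows clockwise seen from above; 1.57 = stop, bar along the box's x, one end over the lid's front edge (secured). Starts at 0 to 0.4; friction 0.04 Nm, stays where it is left.
- turnbutton_grip (a point): Middle of the bar's upper face (85 high), on the pivot axis, at (-75, 60, 85) in the box's frame; turns with the bar. Its y axis runs along the bar.
- lock (a joint): Brass plug of the switch: 0 = rest, grows clockwise seen from above, 1.57 = stop. A spring turns it back (0.025 Nm at rest, 0.08 at the stop). Two sticky spring pins stand in the keyway's long walls, 10 and 18 below the face: pushed straight the key jams on them (20 to 45 N); rocked 0.15 rad either way about the vertical in steps of 2 down it passes with about 10 N. Over 32 N is forcing it.
- lock_face (a point): Centre of the keyway's mouth on the plug's face, 63 high, at (-20, -85, 63) in the box's frame; does not turn with the plug; z up, x along the keyway's long side at rest. Keyway 16 (x) x 8 (y), 36 deep, edges bevelled 1.5. The plug's face (24 x 18) is flush with a steel ring 46 wide. The key has about 0.2 rad of play in it: turn the hand a little past a quarter.
- key: Key: steel blade 13 (x) x 5 (y) x 26 long, pointed; above it a shoulder plate 22 x 13 x 4, then a flat black bow 28 (x) x 9 (y) x 30 tall (30 to 60 above the tip). About 30 g. Origin at the blade's tip, z along the key to the bow, x across the flat of the bow. Same after a half turn. Fully home the shoulder lies on the plug's face, the tip 26 below it.
- key_grip (a point): Point on the key's axis in the bow, 49 above the tip: grip here with the fingers closing along the key's y.
- key_tip (a point): Tip of the key's blade (the key's origin).
- key_rest: Wooden block 60 x 60 x 36, fixed, with a slot in which the key stands upright at the start, bow up, shoulder on the block's top; origin at the centre of its underside.
- key_rest_mouth (a point): Middle of the slot's mouth on the rest's top, 36 high.
- loco: Bystander: red model locomotive, 36 x 150 x 52, on the nearer of two straight tracks at the back. Leave alone.
- tank_wagon: Bystander: silver tank wagon, 34 x 110 x 52, on the same track. Leave alone.
- flat_wagon: Bystander: flat wagon with a small blue crate on it, 36 x 120 x 46, on the table left of the box. Leave alone.
- station: Bystander: model station house with a tiled roof, 105 x 110 x 85, beyond the key rest. Leave alone.
- screwdriver: Bystander: screwdriver lying flat, right of the key rest. Leave alone.
- glue: Bystander: white glue bottle, 40 diameter, 90 tall. Leave alone.
- mug: Bystander: mug, about 80 diameter, 90 tall. Leave alone.

How it is judged:
On the way, in this order (a step that is already met when the one before it is completed fails the run):
1. the turnbutton lies across the closed lid's edge (value of joint turnbutton above 1.3 rad and value of joint lid below 0.06 rad), for 0.2 s.
2. the key is fully home in the unturned key switch, the lid still secured (all of step 1 and z of key_tip in the frame of lock_face below -0.0235 m and horizontal distance between key_tip and lock_face below 0.005 m and angle between the z axis of key and the z axis of lock_face, either way round below 0.12 rad and value of joint lock below 0.35 rad), for 0.1 s.
3. the key is turned a quarter clockwise, in the robot's grip (all of step 1 and z of key_tip in the frame of lock_face below -0.0235 m and horizontal distance between key_tip and lock_face below 0.005 m and angle between the z axis of key and the z axis of lock_face, either way round below 0.12 rad and value of joint lock above 1.35 rad and contact force between the fingers and key above 2 N), for 0.2 s.
At the end, for the whole second after the job is handed in: Lid closed (under 0.06 rad), turnbutton across it (over 1.3 of 1.57 rad); key upright within 0.12 rad and home (tip 23.5 mm or more below the face, within 5 mm of centre), turned clockwise over 1.35 of 1.57 rad and still, gripped by the fingers with over 2 N (all of step 3 and velocity of joint lock below 0.2 rad/s); the arm keeps its last pose, push and grip.
It fails at once if a bystander is moved by more than 25 mm (distance of any of loco, tank_wagon, flat_wagon, station, screwdriver, glue, mug from where it was at the start of the episode above 0.025 m).
It fails at once if the key is forced into the switch (z of key_tip in the frame of lock_face above -0.0225 m and contact force between key and control_box above 32 N).
It fails at once if the lid is lifted (value of joint lid above 0.25 rad).
It also fails if it takes over 72 s, if anything falls off the work surface, if the arm or the gripper's body presses on something with over 40 N, if the wrist force passes 120 N, or if a joint passes its speed limit or range.

## Working session

There is one attempt and no reset: what is moved stays moved. The work goes in short steps, Python scripts to look and compute and a shell command to move; the robot and the scene stay as the last step left them, time stands still between calls to the robot, and variables do not carry over. Pictures are saved under pics/ and viewed, at most 10 in all, crops included, and the job is handed in when it is done.

```bash
ls; mkdir -p pics; python3 - <<'E'
from station import env
import cv2,numpy as np
for n in ("scene","top"):
    cv2.imwrite(f"pics/{n}0.png",env.camera(n))
    c=env.get_calibration(n); print(n,np.round(c["intrinsics"],1).tolist(),c["distortion"],np.round(c["extrinsics"],3).tolist())
o=env.get_obs(); print(o)
E
```

```text
nudge.py
pics
station.py
scene [[384.2, 0.0, 322.8], [0.0, 384.2, 199.6], [0.0, 0.0, 1.0]] [-0.03998204  0.          0.          0.          0.        ] [[0.722, 0.692, -0.015, -0.403], [0.488, -0.524, -0.698, -0.254], [-0.491, 0.497, -0.716, 1.398], [0.0, 0.0, 0.0, 1.0]]
top [[420.4, 0.0, 327.1], [0.0, 420.4, 195.3], [0.0, 0.0, 1.0]] [-0.10927028  0.          0.          0.          0.        ] [[-0.019, -1.0, -0.016, -0.004], [-0.989, 0.021, -0.146, 0.625], [0.146, 0.013, -0.989, 1.157], [0.0, 0.0, 0.0, 1.0]]
{'t': 0.1, 'joint_pos': array([-1.54907475e+00,  1.58945334e-01,  1.59806194e+00,  1.70485796e-05,
        1.38622766e+00, -2.10107302e-01]), 'qd': array([ 0.00061718, -0.00280409, -0.00300918,  0.00019715, -0.0005557 ,
       -0.00032183]), 'joint_efforts': array([-6.89020108e-04, -3.86504388e+01, -3.22960460e+01,  7.03751924e-02,
        3.39319592e-02, -4.57236945e-05]), 'ee_pos': array([ 0.13207949, -0.55908124,  0.22776245]), 'orientation': array([ 9.93289287e-01,  1.15653438e-01,  8.55724038e-05, -8.16713201e-04]), 'wrist_force': array([ 0.49401265, -0.01578762, -1.08373764]), 'ft_torque': array([-0.00661821, -0.06930812, -0.02498205]), 'finger_force': 0.0, 'opening': 0.09233150645684444}
```

View pics/top0.png

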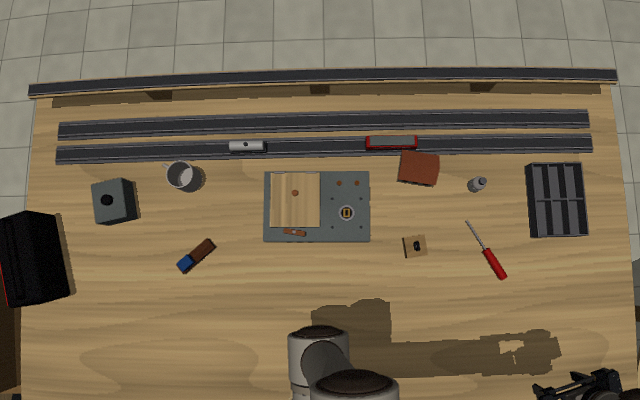

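View pics/scene0.png

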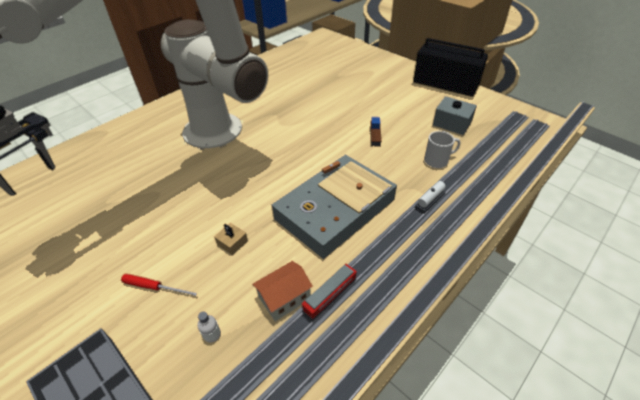

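The top view shows the box at cols 264–370, rows 171–242, with the turnbutton at about (294,231), the lock at (346,213) and the key at (417,245). In the scene view the button is at (332,167), the lock at (309,206) and the key at (228,230). Next I'll enlarge these areas.

```bash
python3 - <<'E'
import cv2,numpy as np
t=cv2.imread("pics/top0.png");s=cv2.imread("pics/scene0.png")
def crop(i,x,y,w,h):
    return cv2.resize(i[y:y+h,x:x+w],(400,300),interpolation=cv2.INTER_CUBIC)
a=crop(t,262,160,120,90);b=crop(t,390,226,48,36);c=crop(s,265,150,140,105);d=crop(s,205,212,56,42)
cv2.imwrite("pics/m1.png",np.vstack([np.hstack([a,b]),np.hstack([c,d])]))
E
```

```text
(no output)
```

View pics/m1.png

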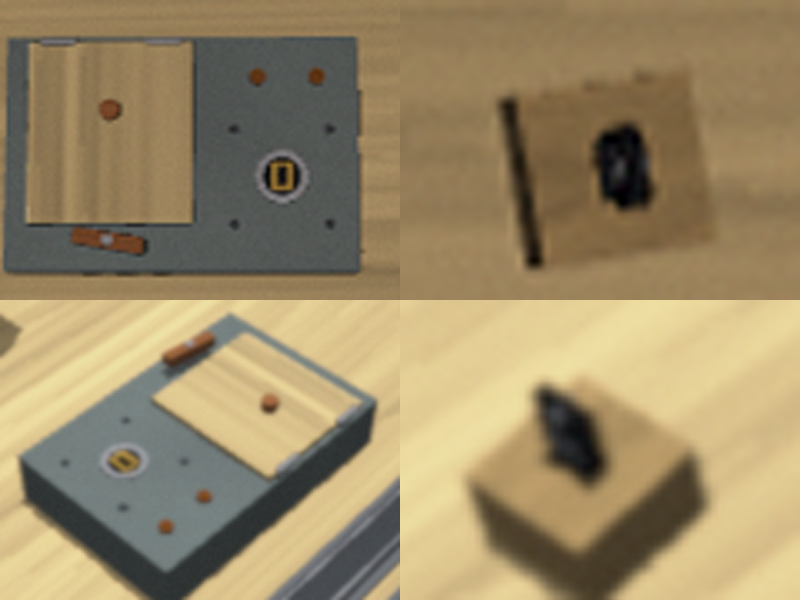

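The crops show the lid closed. The bar is about 8° off the box's y in the image, its screw is at crop (107,240), and the lock ring is at (282,177). The rest's top-face corners and the black bow are clear in both views. Now I'll compute positions.

```bash
cat > h.py <<'E'
import cv2,numpy as np
from station import env
def ray(n,p):
    c=env.get_calibration(n);E=np.array(c["extrinsics"])
    u=cv2.undistortPoints(np.array([[p]],float),np.array(c["intrinsics"]),np.array(c["distortion"]))[0,0]
    R=E[:3,:3];d=R.T@np.array([u[0],u[1],1]);return -R.T@E[:3,3],d/np.linalg.norm(d)
def onz(n,p,z):
    o,d=ray(n,p);return o+d*(z-o[2])/d[2]
def tri(pt,ps):
    A=0;b=0;rs=[ray("top",pt),ray("scene",ps)]
    for o,d in rs: M=np.eye(3)-np.outer(d,d);A=A+M;b=b+M@o
    x=np.linalg.solve(A,b);return x,[float(np.linalg.norm(np.cross(x-o,d))) for o,d in rs]
E
python3 - <<'E'
from h import *
np.set_printoptions(precision=4,suppress=True)
def u(q,x0,y0,s,ox=0,oy=0): return ((q[0]-ox+.5)/s-.5+x0,(q[1]-oy+.5)/s-.5+y0)
T=lambda q:u(q,262,160,400/120);S=lambda q:u(q,265,150,400/140,0,300)
K=lambda q:u(q,390,226,400/48,400,0);Q=lambda q:u(q,205,212,400/56,400,300)
for n,a,b in [("lock",(282,177),(124,460)),("screw",(107,240),(189,346)),("knob",(110,109),(270,402)),
  ("boxFR",(360,272),(22,458)),("boxBR",(357,38),(166,574)),("boxBL",(8,38),(376,403)),("boxFL",(5,271),(230,314))]:
    print(n,*tri(T(a),S(b)))
for n,a,b in [("FR",(715,240),(470,482)),("BR",(688,70),(580,555)),("BL",(512,95),(695,455)),("FL",(540,265),(585,378)),]:
    print("rest",n,*tri(K(a),Q(b)),onz("top",K(a),.036),onz("scene",Q(b),.036))
for a in [(74,236),(143,246)]: print("bar",onz("top",T(a),.085))
for a in [(165,360),(213,338)]: print("barS",onz("scene",S(a),.085))
# key mask
for n,(x,y,w,h) in (("top",(405,234,22,20)),("scene",(218,219,22,24))):
    im=cv2.imread(f"pics/{n}0.png");g=im[y:y+h,x:x+w].max(2);ys,xs=np.where(g<60)
    c=np.array([xs.mean()+x,ys.mean()+y]);r=cv2.minAreaRect(np.c_[xs,ys].astype(np.float32));print(n,len(xs),c,r,xs.min()+x,xs.max()+x,ys.min()+y,ys.max()+y)
    print(g.tolist() if 0 else "")
E
```

```text
lock [ 0.5716 -0.0696  0.0646] [0.0005669452526863938, 0.0005669452526862293]
screw [0.5202 0.076  0.0844] [0.0007535857202206239, 0.0007535857202207784]
knob [0.6302 0.0733 0.0786] [0.0005433103564202287, 0.0005433103564201361]
boxFR [ 0.4922 -0.1316  0.0579] [0.0013804972568585599, 0.00138049725685848]
boxBR [ 0.6905 -0.1368  0.0588] [0.0003185639000365147, 0.00031856390003648794]
boxBL [0.6963 0.1621 0.0585] [0.0015200335996795487, 0.0015200335996795025]
boxFL [0.4976 0.1648 0.0607] [0.00011453056827934981, 0.00011453056827938674]
rest FR [ 0.451  -0.2982  0.0347] [0.0003405021649071712, 0.00034050216490709017] [ 0.4511 -0.2976  0.036 ] [ 0.4518 -0.2989  0.036 ]
rest BR [ 0.5091 -0.2911  0.0364] [0.0002511217361235183, 0.00025112173612352594] [ 0.5092 -0.291   0.036 ] [ 0.5086 -0.2912  0.036 ]
rest BL [ 0.5014 -0.2318  0.0335] [0.0015760354918088447, 0.0015760354918088416] [ 0.5021 -0.2301  0.036 ] [ 0.5022 -0.234   0.036 ]
rest FL [ 0.4434 -0.2384  0.0367] [0.001436046500588896, 0.0014360465005889096] [ 0.4442 -0.2373  0.036 ] [ 0.4419 -0.2392  0.036 ]
bar [0.5245 0.1037 0.085 ]
bar [0.5152 0.0469 0.085 ]
barS [0.5173 0.0426 0.085 ]
barS [0.5298 0.1007 0.085 ]
top 55 [415.2364 246.2545] ((6.421949863433838, 12.802437782287598), (9.428810119628906, 15.155938148498535), 77.90524291992188) 405 419 241 253

scene 50 [228.96 231.12] ((10.823529243469238, 11.294116973876953), (12.12678050994873, 5.335783958435059), 75.96376037597656) 225 232 225 236
```

Measurements agree with the given sizes: lock z 0.0646, screw z 0.084, rest 60 mm, box 200x300 with yaw about -0.019. I'm adding a helper that works out the shift to a target.

```bash
cat >> h.py <<'E'
from scipy.spatial.transform import Rotation as Ro
def go(x,y,z,psi):
    """shift and turn in tool axes from the measured pose to TCP (x,y,z), pointing down, tool x at yaw psi"""
    o=env.get_obs();R=Ro.from_quat(o["orientation"])
    T=Ro.from_euler("z",psi)*Ro.from_euler("x",np.pi)
    print("shift",np.round(R.inv().apply(np.array([x,y,z])-o["ee_pos"]),4),"rot",np.round((R.inv()*T).as_rotvec(),4),
      "yaw",round(float(np.arctan2(*R.as_matrix()[[1,0],0])),3),"q",np.round(o["joint_pos"],2),"F",np.round(o["wrist_force"],1),"t",round(o["t"],2))
E
python3 -c "
from h import *
go(.5202,.076,.15,1.392)"
```

```text
shift [ 0.5236 -0.5288  0.0788] rot [-0.0012 -0.0012 -1.1602] yaw 0.232 q [-1.55  0.16  1.6   0.    1.39 -0.21] F [ 0.5 -0.  -1.1] t 0.1
```
Rows: reference always from pose at command start along those tool axes.

The rows are not in the units I measure in: shifts go in mm and turns go in units of 0.1 rad. I convert before sending: -0.529 m is -529, 0.523 m is 523, -1.16 rad is -11.6.

```bash
python3 nudge.py '{"rows": [[260,-260,40,0,0,-6],[260,-260,40,0,0,-6],[260,-260,40,0,0,-6],[260,-260,40,0,0,-6],[523,-529,70,0,0,-11.6],[523,-529,70,0,0,-11.6],[523,-529,70,0,0,-11.6],[523,-529,70,0,0,-11.6],[523,-529,70,0,0,-11.6],[523,-529,70,0,0,-11.6]]}' 0.04
python3 -c "
from h import *
go(.5202,.076,.0875,1.392)"
```

```text
t: 1.1
ee_pos: [0.3922, -0.133, 0.1802]
orientation: [0.768, 0.641, 0.0, 0.0]
wrist_force: [0.6, -0.5, 0.1]
opening: 0.0401
finger_force: 0.0
shift [0.2285 0.0887 0.0927] rot [ 0.0003  0.0002 -0.0004] yaw 1.392 q [-0.62 -0.24  2.08 -0.    1.3  -0.44] F [ 0.6 -0.5  0.1] t 1.1
```

To row units: 0.228 m is 228, 0.089 m is 89.

```bash
python3 nudge.py '{"rows": [[228,89,60,0,0,0],[228,89,60,0,0,0],[228,89,60,0,0,0],[228,89,60,0,0,0],[228,89,60,0,0,0],[228,89,60,0,0,0],[228,89,60,0,0,0],[228,89,60,0,0,0]]}'
python3 -c "
from h import *
go(.5202,.076,.0875,1.392)
cv2.imwrite('pics/s2.png',np.vstack([cv2.resize(env.camera('top')[170:260,250:370],(400,300),interpolation=2),cv2.resize(env.camera('scene')[120:225,265:405],(400,300),interpolation=2)]))"
```

```text
t: 1.9
ee_pos: [0.5196, 0.0726, 0.1206]
orientation: [0.768, 0.641, -0.0, 0.0]
wrist_force: [0.6, 0.2, -0.2]
opening: 0.0405
finger_force: 0.0
shift [0.0034 0.     0.0331] rot [-0.0002  0.0004 -0.0008] yaw 1.391 q [-0.09  0.14  1.84 -0.    1.16  0.09] F [ 0.6  0.2 -0.2] t 1.9
```

View pics/s2.png

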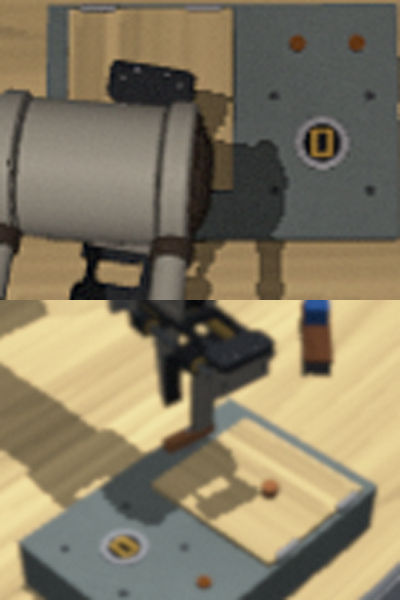

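The bottom half (scene view) shows the fingers straddling the bar at (190,440). The arm hides the bar in the top view. Descend and close.

To row units: 0.0325 m is 32.5, 0.03 m is 30.

```bash
python3 nudge.py '{"rows": [[2,0,20,0,0,0],[2,0,30,0,0,0],[2,0,32.5,0,0,0],[2,0,32.5,0,0,0]]}'; python3 nudge.py '{"rows": [[0,0,0,0,0,0],[0,0,0,0,0,0],[0,0,0,0,0,0],[0,0,0,0,0,0],[0,0,0,0,0,0]]}' 0
python3 -c "
from h import *
go(.5202,.076,.0875,-.019)"
```

```text
t: 2.4
ee_pos: [0.5199, 0.0749, 0.0878]
orientation: [0.768, 0.641, -0.0, -0.0]
wrist_force: [0.6, -0.1, -0.0]
opening: 0.0397
finger_force: 0.0
t: 2.9
ee_pos: [0.52, 0.0755, 0.0884]
orientation: [0.767, 0.641, -0.0, -0.0]
wrist_force: [-3.2, -0.5, 5.4]
opening: 0.0133
finger_force: 30.0
shift [0.0005 0.0001 0.0009] rot [-5.000e-04  6.000e-04  1.411e+00] yaw 1.392 q [-0.09  0.19  1.86 -0.    1.1   0.09] F [-3.2 -0.5  5.4] t 2.9
```

To row units: 1.4 rad is 14.

```bash
python3 nudge.py '{"rows": [[0,0,0,0,0,1.5],[0,0,0,0,0,3],[0,0,0,0,0,4.5],[0,0,0,0,0,6],[0,0,0,0,0,7.5],[0,0,0,0,0,9],[0,0,0,0,0,10.5],[0,0,0,0,0,12],[0,0,0,0,0,13.5],[0,0,0,0,0,14]]}'; python3 nudge.py '{"rows": [[0,0,0,0,0,0],[0,0,0,0,0,0]]}'
python3 -c "
from h import *
go(.5202,.076,.0875,-.019);print(env.get_obs()['ft_torque'])"
```

```text
t: 3.9
ee_pos: [0.5196, 0.076, 0.0883]
orientation: [1.0, -0.006, -0.001, -0.0]
wrist_force: [-3.8, 2.1, 6.3]
opening: 0.0133
finger_force: 30.0
t: 4.1
ee_pos: [0.5196, 0.076, 0.0884]
orientation: [1.0, -0.004, -0.001, -0.0]
wrist_force: [-4.8, 1.8, 6.3]
opening: 0.0137
finger_force: 30.0
shift [ 0.0006 -0.      0.0009] rot [-0.0009  0.0017  0.0108] yaw -0.008 q [-0.09  0.19  1.86  0.    1.1   1.49] F [-4.8  1.8  6.3] t 4.1
[ 0.35352215  0.88115788 -0.0351241 ]
```

Release, rise, then check before moving on.

To row units: 0.2 m is 200, 0.15 m is 150.

```bash
python3 nudge.py '{"rows": [[0,0,0,0,0,0],[0,0,0,0,0,0],[0,0,0,0,0,0],[0,0,-40,0,0,0],[0,0,-90,0,0,0],[0,0,-100,0,0,0],[0,50,-100,0,0,0],[0,100,-100,0,0,0],[0,150,-100,0,0,0],[0,200,-100,0,0,0]]}' 0.04
python3 - <<'E'
from h import *
go(.4762,-.2649,.12,np.pi+.12)
t=env.camera('top');cv2.imwrite('pics/s3.png',np.vstack([cv2.resize(t[160:250,255:375],(400,300),interpolation=2),cv2.resize(env.camera('scene')[140:245,265:405],(400,300),interpolation=2)]))
E
```

```text
t: 5.1
ee_pos: [0.5182, -0.1264, 0.1875]
orientation: [1.0, -0.004, 0.0, 0.0]
wrist_force: [1.1, 0.6, 0.3]
opening: 0.0404
finger_force: 0.0
shift [-0.0409  0.1388  0.0675] rot [-1.0000e-04 -0.0000e+00  3.0137e+00] yaw -0.008 q [-0.47  0.09  1.76  0.    1.3   1.11] F [1.1 0.6 0.3] t 5.1
```

View pics/s3.png

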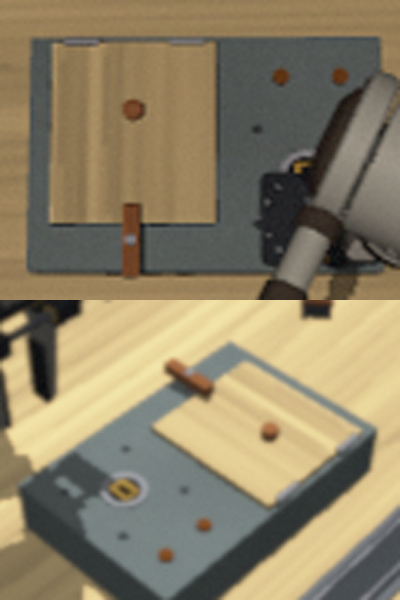

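The bar now lies along x over the lid's front edge (top half, cols 122–140, rows 204–277), and the lid is still closed. Next I'll refine the key from its mask and move over it.

To row units: -0.04 m is -40, 0.03 m is 30, -1.5 rad is -15.

```bash
python3 nudge.py '{"rows": [[-40,140,30,0,0,-1.5],[-40,140,30,0,0,-3],[-40,140,30,0,0,-4.5],[-40,140,30,0,0,-6],[-40,140,30,0,0,-7.5],[-40,140,30,0,0,-9],[-40,140,30,0,0,-10.5],[-40,140,30,0,0,-12],[-40,140,30,0,0,-13.5],[-40,140,30,0,0,-15]]}'
python3 nudge.py '{"rows": [[0,0,0,0,0,-1.5],[0,0,0,0,0,-3],[0,0,0,0,0,-4.5],[0,0,0,0,0,-6],[0,0,0,0,0,-7.5],[0,0,0,0,0,-9],[0,0,0,0,0,-10.5],[0,0,0,0,0,-12],[0,0,0,0,0,-13.5],[0,0,0,0,0,-15]]}'
python3 - <<'E'
from h import *
go(.4762,-.2649,.15,np.pi+.12)
c={}
for n,(x,y,w,h) in (("top",(411,238,12,16)),("scene",(220,221,18,20))):
    im=cv2.imread(f"pics/{n}0.png");g=im[y:y+h,x:x+w].max(2);ys,xs=np.where(g<75)
    c[n]=np.array([xs.mean()+x,ys.mean()+y]);print(n,len(xs),c[n],cv2.minAreaRect(np.c_[xs,ys].astype(np.float32)))
print(tri(c["top"],c["scene"]))
for n in c:
    C=env.get_calibration(n);E=C["extrinsics"]
    p=cv2.projectPoints(np.array([[.4762,-.2649,.04],[.4762,-.2649,.07]]),E[:3,:3],E[:3,3],C["intrinsics"],C["distortion"])[0][:,0];print(n,p.tolist())
E
```

```text
t: 6.2
ee_pos: [0.4776, -0.2633, 0.1573]
orientation: [0.744, 0.668, 0.0, -0.0]
wrist_force: [0.7, -0.1, 0.3]
opening: 0.0401
finger_force: 0.0
t: 7.2
ee_pos: [0.4776, -0.2633, 0.1573]
orientation: [0.09, 0.996, 0.0, -0.0]
wrist_force: [0.0, -0.9, -0.0]
opening: 0.04
finger_force: 0.0
shift [ 0.0011 -0.0018  0.0073] rot [ 0.0007 -0.0005 -0.2995] yaw 2.962 q [-0.73  0.15  1.75  0.    1.24 -2.12] F [ 0.  -0.9 -0. ] t 7.2
top 57 [416.29824561 245.52631579] ((5.0, 7.5), (9.0, 6.0), 90.0)
scene 63 [228.65079365 230.65079365] ((8.692306518554688, 9.461539268493652), (12.159200668334961, 6.275716304779053), 78.69007110595703)
(array([ 0.47584673, -0.26494903,  0.0523695 ]), [0.001296775628315196, 0.001296775628315148])
top [[415.82603884782037, 245.7649704621775], [417.9185057812794, 245.4705765820975]]
scene [[230.15330259661812, 233.69691381660718], [227.95587474133654, 226.2730494214448]]
```

To row units: 0.05 m is 50, 0.03 m is 30, -0.3 rad is -3.

```bash
python3 nudge.py '{"rows": [[1,-2,30,0,0,-1.5],[1,-2,50,0,0,-3],[1,-2,50,0,0,-3],[1,-2,50,0,0,-3]]}'
python3 - <<'E'
from h import *
go(.476,-.2649,.0555,np.pi+.12)
cv2.imwrite('pics/s4.png',np.vstack([cv2.resize(env.camera('top')[220:270,380:450],(420,300),interpolation=2),cv2.resize(env.camera('scene')[195:255,190:274],(420,300),interpolation=2)]))
E
```

```text
t: 7.6
ee_pos: [0.4762, -0.2654, 0.1078]
orientation: [-0.055, 0.998, 0.0, -0.0]
wrist_force: [-0.1, 0.0, 0.9]
opening: 0.04
finger_force: 0.0
shift [0.0001 0.0005 0.0523] rot [ 0.0007 -0.0005 -0.0093] yaw -3.031 q [-0.73  0.21  1.79  0.    1.14 -2.41] F [-0.1  0.   0.9] t 7.6
```

View pics/s4.png

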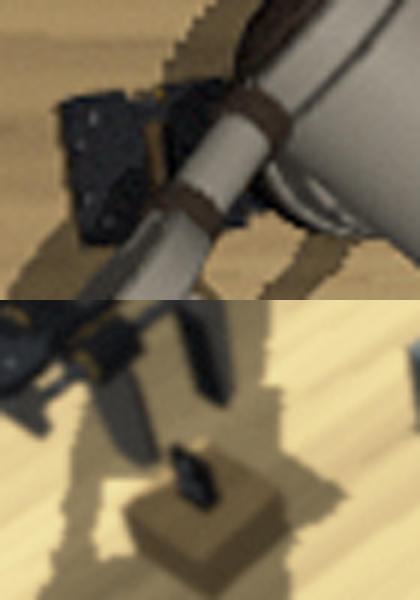

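The fingers stand on either side of the bow's flat faces (scene view, key at about (195,475)). Descend and grip.

```bash
python3 nudge.py '{"rows": [[0,0,30,0,0,-0.1],[0,0,50,0,0,-0.1],[0,0,52,0,0,-0.1],[0,0,52,0,0,-0.1],[0,0,52,0,0,-0.1]]}'; python3 nudge.py '{"rows": [[0,0,0,0,0,0],[0,0,0,0,0,0],[0,0,0,0,0,0],[0,0,0,0,0,0],[0,0,0,0,0,0],[0,0,0,0,0,0]]}' 0
python3 -c "
from h import *
go(.476,-.2649,.0555,np.pi+.12)"
```

```text
t: 8.2
ee_pos: [0.4772, -0.2669, 0.0578]
orientation: [-0.062, 0.998, -0.001, 0.001]
wrist_force: [0.5, -0.9, 0.0]
opening: 0.0402
finger_force: 0.0
t: 8.8
ee_pos: [0.4762, -0.2661, 0.0562]
orientation: [-0.062, 0.998, -0.0, 0.0]
wrist_force: [-0.5, 0.2, 2.1]
opening: 0.0091
finger_force: 30.0
shift [0.0001 0.0012 0.0007] rot [-0.0001  0.0001  0.0037] yaw -3.018 q [-0.73  0.29  1.82  0.    1.04 -2.43] F [-0.5  0.2  2.1] t 8.8
```

To row units: -0.08 m is -80, -0.05 m is -50.

```bash
python3 nudge.py '{"rows": [[0,0,-20,0,0,0],[0,0,-50,0,0,0],[0,0,-80,0,0,0],[0,0,-80,0,0,0],[0,0,-80,0,0,0]]}'
python3 -c "
from h import *
go(.572,-.0698,.128,np.pi-.019)"
```

```text
t: 9.3
ee_pos: [0.4762, -0.2661, 0.136]
orientation: [-0.062, 0.998, -0.0, 0.0]
wrist_force: [0.2, -0.1, -0.0]
opening: 0.009
finger_force: 30.0
shift [-0.1193  0.183   0.0079] rot [-0.0005  0.0005  0.1427] yaw -3.018 q [-0.73  0.17  1.77  0.    1.2  -2.43] F [ 0.2 -0.1 -0. ] t 9.3
```

To row units: 0.182 m is 182, -0.119 m is -119, 0.143 rad is 1.43.

```bash
python3 nudge.py '{"rows": [[-60,90,0,0,0,0.5],[-60,90,0,0,0,1],[-60,90,0,0,0,1.43],[-119,182,0,0,0,1.43],[-119,182,0,0,0,1.43],[-119,182,7,0,0,1.43],[-119,182,7,0,0,1.43],[-119,182,7,0,0,1.43]]}'
python3 - <<'E'
from h import *
go(.572,-.0698,.115,np.pi-.019)
cv2.imwrite('pics/s5.png',np.vstack([cv2.resize(env.camera('top')[190:240,310:380],(420,300),interpolation=2),cv2.resize(env.camera('scene')[165:225,270:354],(420,300),interpolation=2)]))
E
```

```text
t: 10.1
ee_pos: [0.5704, -0.0713, 0.1273]
orientation: [0.01, 1.0, 0.0, -0.002]
wrist_force: [-0.7, 0.1, -0.2]
opening: 0.0087
finger_force: 30.0
shift [-0.0016  0.0015  0.0123] rot [ 0.0003 -0.0032 -0.0005] yaw 3.122 q [-0.33  0.26  1.69 -0.    1.2  -1.89] F [-0.7  0.1 -0.2] t 10.1
```

View pics/s5.png

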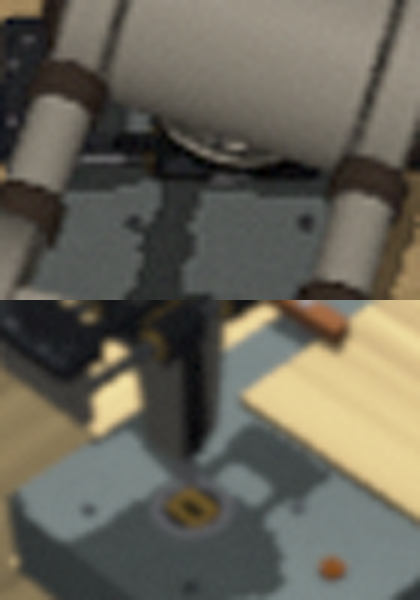

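In the scene view the key is between the fingers, right above the keyway at about (195,505). The arm hides the top view. Approach to just above the face.

To row units: 0.014 m is 14, 0.012 m is 12.

```bash
python3 nudge.py '{"rows": [[-1,1,8,0,0,0],[-1,1,12,0,0,0],[-1,1,14,0,0,0],[-1,1,14,0,0,0],[-1,1,14,0,0,0]]}'
python3 -c "
from h import *
go(.572,-.0698,.105,np.pi-.019)"
```

```text
t: 10.7
ee_pos: [0.5728, -0.0699, 0.115]
orientation: [0.01, 1.0, -0.0, 0.0]
wrist_force: [1.0, 0.1, 0.7]
opening: 0.0087
finger_force: 30.0
shift [0.0008 0.     0.01  ] rot [-0.0001  0.     -0.0003] yaw 3.122 q [-0.33  0.28  1.7  -0.    1.17 -1.88] F [1.  0.1 0.7] t 10.7
```

```bash
python3 nudge.py '{"rows": [[1,0,2,0,0,0],[1,0,4,0,0,0],[1,0,6,0,0,0],[1,0,6,0,0,0]]}'; python3 nudge.py '{"rows": [[0,0,1,0,0,0],[0,0,2,0,0,0],[0,0,2,0,0,0]]}'; python3 nudge.py '{"rows": [[0,0,1,0,0,0],[0,0,2,0,0,0],[0,0,2,0,0,0]]}'
python3 -c "
from h import *
go(.572,-.0698,.105,np.pi-.019)"
```

```text
t: 11.1
ee_pos: [0.5716, -0.0696, 0.1086]
orientation: [0.01, 1.0, 0.0, -0.0]
wrist_force: [0.1, 0.4, -0.8]
opening: 0.009
finger_force: 30.0
t: 11.4
ee_pos: [0.5718, -0.0697, 0.1069]
orientation: [0.01, 1.0, -0.0, 0.0]
wrist_force: [0.6, -0.6, -0.1]
opening: 0.0092
finger_force: 30.0
t: 11.7
ee_pos: [0.5718, -0.0697, 0.1049]
orientation: [0.01, 1.0, 0.0, 0.0]
wrist_force: [0.5, -0.0, -0.7]
opening: 0.0088
finger_force: 30.0
shift [-0.0002 -0.     -0.0001] rot [ 0.      0.0002 -0.0003] yaw 3.122 q [-0.33  0.29  1.7   0.    1.15 -1.88] F [ 0.5 -0.  -0.7] t 11.7
```

```bash
python3 nudge.py '{"rows": [[0,0,1,0,0,0],[0,0,2,0,0,0],[0,0,3,0,0,0],[0,0,3,0,0,0]]}'; python3 nudge.py '{"rows": [[0,0,0,0,0,1.5],[0,0,0,0,0,1.5],[0,0,1,0,0,0],[0,0,1,0,0,-1.5],[0,0,1,0,0,-1.5],[0,0,2,0,0,0],[0,0,2,0,0,0]]}'
```

```text
t: 12.1
ee_pos: [0.5718, -0.0697, 0.1018]
orientation: [0.01, 1.0, 0.0, 0.0]
wrist_force: [0.9, -0.6, -0.7]
opening: 0.009
finger_force: 30.0
t: 12.8
ee_pos: [0.5719, -0.0701, 0.1003]
orientation: [0.011, 1.0, -0.0, 0.0]
wrist_force: [-0.2, -1.8, 1.5]
opening: 0.0088
finger_force: 30.0
```

To row units: 0.002 m is 2, 0.001 m is 1, -0.15 rad is -1.5.

```bash
python3 nudge.py '{"rows": [[0,0,0,0,0,1.5],[0,0,1,0,0,1.5],[0,0,1,0,0,0],[0,0,1,0,0,-1.5],[0,0,2,0,0,-1.5],[0,0,2,0,0,0],[0,0,2,0,0,0]]}'; python3 nudge.py '{"rows": [[0,0,0,0,0,1.5],[0,0,1,0,0,1.5],[0,0,1,0,0,0],[0,0,1,0,0,-1.5],[0,0,2,0,0,-1.5],[0,0,2,0,0,0],[0,0,2,0,0,0]]}'
```

```text
t: 13.5
ee_pos: [0.5725, -0.0707, 0.0989]
orientation: [0.009, 1.0, -0.001, 0.001]
wrist_force: [-0.7, -4.3, 5.0]
opening: 0.0087
finger_force: 30.0
t: 14.2
ee_pos: [0.5728, -0.0707, 0.0966]
orientation: [0.007, 1.0, -0.001, 0.001]
wrist_force: [2.0, -5.9, 2.1]
opening: 0.0089
finger_force: 30.0
```

```bash
python3 nudge.py '{"rows": [[-0.5,-1,0,0,0,1.5],[-0.5,-1,1,0,0,1.5],[-0.5,-1,1,0,0,0],[-0.5,-1,1,0,0,-1.5],[-0.5,-1,2,0,0,-1.5],[-0.5,-1,2,0,0,0],[-0.5,-1,2,0,0,0]]}'; python3 nudge.py '{"rows": [[0,0,0,0,0,1.5],[0,0,1,0,0,1.5],[0,0,1,0,0,0],[0,0,1,0,0,-1.5],[0,0,2,0,0,-1.5],[0,0,2,0,0,0],[0,0,2,0,0,0]]}'
python3 -c "
from h import *
go(.572,-.0698,.0832,np.pi-.019)"
```

```text
t: 14.9
ee_pos: [0.5719, -0.0704, 0.0934]
orientation: [0.009, 1.0, 0.0, -0.0]
wrist_force: [0.8, -1.6, 0.3]
opening: 0.0089
finger_force: 30.0
t: 15.6
ee_pos: [0.5724, -0.0702, 0.0923]
orientation: [0.009, 1.0, 0.0, 0.0]
wrist_force: [-0.0, 1.2, 4.6]
opening: 0.009
finger_force: 30.0
shift [0.0004 0.0004 0.0091] rot [0.0009 0.0003 0.0015] yaw 3.124 q [-0.33  0.3   1.71  0.    1.13 -1.89] F [-0.   1.2  4.6] t 15.6
```

Through the first pin with low forces; tip at about 17 mm.

```bash
for k in 1; do python3 nudge.py '{"rows": [[0,0,0,0,0,1.5],[0,0,1,0,0,1.5],[0,0,1,0,0,0],[0,0,1,0,0,-1.5],[0,0,2,0,0,-1.5],[0,0,2,0,0,0],[0,0,2,0,0,0]]}'; done; python3 nudge.py '{"rows": [[0,0,0,0,0,1.5],[0,0,1,0,0,1.5],[0,0,1,0,0,0],[0,0,1,0,0,-1.5],[0,0,2,0,0,-1.5],[0,0,2,0,0,0],[0,0,2,0,0,0]]}'
python3 -c "
from h import *
go(.572,-.0698,.0832,np.pi-.019)"
```

```text
t: 16.3
ee_pos: [0.5729, -0.0701, 0.0906]
orientation: [0.008, 1.0, 0.001, 0.001]
wrist_force: [1.1, 2.2, 5.4]
opening: 0.0089
finger_force: 30.0
t: 17.0
ee_pos: [0.5719, -0.0703, 0.0872]
orientation: [0.008, 1.0, 0.0, -0.0]
wrist_force: [1.9, 2.1, 0.4]
opening: 0.0086
finger_force: 30.0
shift [-0.0001  0.0005  0.004 ] rot [ 0.0009 -0.0009  0.0028] yaw 3.125 q [-0.33  0.31  1.71  0.    1.12 -1.89] F [1.9 2.1 0.4] t 17.0
```

To row units: 0.002 m is 2, 0.001 m is 1, -0.15 rad is -1.5.

```bash
python3 nudge.py '{"rows": [[0,0,0,0,0,1.5],[0,0,1,0,0,1.5],[0,0,1,0,0,0],[0,0,1,0,0,-1.5],[0,0,2,0,0,-1.5],[0,0,2,0,0,0],[0,0,2,0,0,0]]}'; python3 nudge.py '{"rows": [[0,0,0,0,0,1],[0,0,1,0,0,1],[0,0,1.5,0,0,-1],[0,0,1.5,0,0,-1],[0,0,1.5,0,0,0],[0,0,1.5,0,0,0]]}'
python3 -c "
from h import *
go(.572,-.0698,.0832,np.pi-.019)"
```

```text
t: 17.7
ee_pos: [0.5719, -0.0706, 0.0855]
orientation: [0.01, 1.0, 0.0, -0.0]
wrist_force: [1.2, 1.7, -0.4]
opening: 0.0087
finger_force: 30.0
t: 18.3
ee_pos: [0.5719, -0.0706, 0.0841]
orientation: [0.008, 1.0, 0.0, -0.0]
wrist_force: [0.2, 0.5, -0.1]
opening: 0.0088
finger_force: 30.0
shift [-0.0001  0.0008  0.0009] rot [ 0.0003 -0.0009  0.0034] yaw 3.126 q [-0.33  0.32  1.71  0.    1.11 -1.89] F [ 0.2  0.5 -0.1] t 18.3
```

To row units: 0.001 m is 1, -0.05 rad is -0.5.

```bash
python3 nudge.py '{"rows": [[0,0,1,0,0,0.5],[0,0,1,0,0,-0.5],[0,0,1,0,0,0],[0,0,1,0,0,0]]}'; python3 nudge.py '{"rows": [[0,0,1,0,0,0.5],[0,0,1,0,0,-0.5],[0,0,1,0,0,0],[0,0,1,0,0,0]]}'
```

```text
t: 18.7
ee_pos: [0.572, -0.0706, 0.0832]
orientation: [0.008, 1.0, 0.0, -0.0]
wrist_force: [0.5, 1.1, -0.6]
opening: 0.0087
finger_force: 30.0
t: 19.1
ee_pos: [0.5723, -0.0707, 0.0831]
orientation: [0.008, 1.0, 0.0, -0.0]
wrist_force: [-2.2, 2.5, 5.6]
opening: 0.0089
finger_force: 30.0
```

The shoulder is down at z 0.083, as predicted, with 5.6 N. Turn.

To row units: 0.15 rad is 1.5.

```bash
python3 nudge.py '{"rows": [[0,0,0,0,0,1.5],[0,0,0,0,0,3],[0,0,0,0,0,4.5],[0,0,0,0,0,6],[0,0,0,0,0,7.5],[0,0,0,0,0,9],[0,0,0,0,0,10.5],[0,0,0,0,0,12],[0,0,0,0,0,13.5],[0,0,0,0,0,15]]}'; python3 nudge.py '{"rows": [[0,0,0,0,0,1],[0,0,0,0,0,2],[0,0,0,0,0,2.5],[0,0,0,0,0,2.5]]}'
python3 -c "
from h import *
go(.572,-.0705,.083,np.pi/2-.019);print(env.get_obs()['ft_torque'])"
```

```text
t: 20.1
ee_pos: [0.5724, -0.0708, 0.0831]
orientation: [0.689, 0.724, -0.0, 0.0]
wrist_force: [-2.0, 1.3, 4.7]
opening: 0.0088
finger_force: 30.0
t: 20.5
ee_pos: [0.5722, -0.0708, 0.0831]
orientation: [0.773, 0.635, -0.0, -0.0]
wrist_force: [-1.4, 1.7, 6.6]
opening: 0.0088
finger_force: 30.0
shift [ 0.0003 -0.0003  0.0001] rot [-0.0003  0.0002 -0.1763] yaw 1.376 q [-0.33  0.32  1.71 -0.    1.11 -0.14] F [-1.4  1.7  6.6] t 20.5
[0.40579556 0.29314791 0.00211411]
```

```bash
python3 nudge.py '{"rows": [[0,0,0,0,0,0.8],[0,0,0,0,0,0.8],[0,0,0,0,0,0.8],[0,0,0,0,0,0.8]]}'
python3 - <<'E'
from h import *
go(.572,-.0705,.083,np.pi/2-.019)
for i in range(3): im=env.camera('scene');print(env.get_obs()['ft_torque'],env.get_obs()['finger_force'])
cv2.imwrite('pics/s6.png',np.vstack([cv2.resize(env.camera('top')[190:240,310:380],(420,300),interpolation=2),cv2.resize(im[165:225,270:354],(420,300),interpolation=2)]))
E
```

```text
t: 20.9
ee_pos: [0.5721, -0.0708, 0.0831]
orientation: [0.797, 0.604, -0.0, -0.0]
wrist_force: [-2.4, 2.3, 7.1]
opening: 0.0092
finger_force: 30.0
shift [ 0.0002 -0.0002  0.0001] rot [-5.000e-04  2.000e-04 -2.551e-01] yaw 1.297 q [-0.33  0.32  1.71 -0.    1.11 -0.06] F [-2.4  2.3  7.1] t 20.9
[0.45192854 0.31790115 0.05682751] 30.00291019678116
[0.4378985  0.32784875 0.07476433] 30.002897679805756
[0.4234031  0.33408764 0.05931017] 30.002942383289337
```

View pics/s6.png

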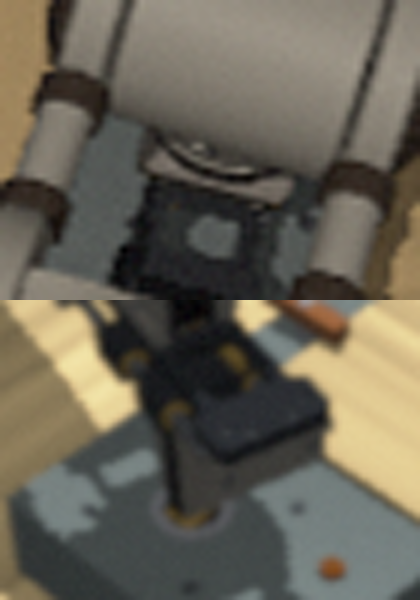

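The key stands in the plug with the hand turned past a quarter (scene view, plug at about (195,515)). The torque about the vertical is at the spring's level, so I'll turn a little further to check the stop.

To row units: 0.06 rad is 0.6.

```bash
python3 nudge.py '{"rows": [[0,0,0,0,0,0.6],[0,0,0,0,0,0.6],[0,0,0,0,0,0.6],[0,0,0,0,0,0.6],[0,0,0,0,0,0.6]]}'
python3 - <<'E'
from h import *
go(.572,-.0705,.083,np.pi/2-.019)
for i in range(4): env.camera('scene');print(env.get_obs()['ft_torque'],env.get_obs()['wrist_force'])
E
```

```text
t: 21.6
ee_pos: [0.5721, -0.0708, 0.0831]
orientation: [0.815, 0.58, -0.0, -0.0]
wrist_force: [-1.9, 1.9, 5.6]
opening: 0.0088
finger_force: 30.0
shift [ 0.0002 -0.0002  0.0001] rot [-6.00e-04  2.00e-04 -3.15e-01] yaw 1.237 q [-0.33  0.32  1.71 -0.    1.11  0.  ] F [-1.9  1.9  5.6] t 21.6
[0.41472106 0.37672922 0.09531414] [-1.84548901  2.60328281  6.05414155]
[0.40724803 0.36930002 0.08464893] [-1.49877971  2.41695546  5.5992778 ]
[0.39860645 0.38352066 0.08204863] [-2.24908026  2.64676512  5.87959736]
[0.40997372 0.34467102 0.17334762] [-1.79979895  2.73084844  5.8824037 ]
```

```bash
cat >avg.py <<'E'
from h import *
v=[]
for i in range(12): env.camera('scene');v.append(env.get_obs()['ft_torque'][2])
print(np.mean(v),np.std(v));go(.572,-.0705,.083,np.pi/2-.019)
E
python3 avg.py; python3 nudge.py '{"rows": [[0,0,0,0,0,0.8],[0,0,0,0,0,0.8],[0,0,0,0,0,0.8],[0,0,0,0,0,0.8]]}'; python3 avg.py
```

```text
0.09127109896767789 0.042832167859958366
shift [ 0.0002 -0.0002  0.0001] rot [-5.00e-04  3.00e-04 -3.15e-01] yaw 1.237 q [-0.33  0.32  1.71 -0.    1.11  0.  ] F [-2.4  2.9  5.6] t 22.4
t: 22.8
ee_pos: [0.572, -0.071, 0.0831]
orientation: [0.837, 0.547, -0.001, 0.0]
wrist_force: [-1.9, 1.1, 6.1]
opening: 0.0086
finger_force: 30.0
0.31919520665787177 0.027284736158587303
shift [ 0.0004 -0.0002  0.0001] rot [-0.0006  0.0008 -0.3943] yaw 1.157 q [-0.33  0.32  1.71 -0.    1.11  0.08] F [-2.7  1.2  6.6] t 23.4
```

The torque rose from 0.09 to 0.32 Nm, so the plug is at its stop, still home and gripped at 30 N. I'm handing it in.

```bash
python3 -c "
from station import env
print(env.sign_off())"
```

```text
the job is handed in; nothing more can be done
None
```

I handed the job in with the turnbutton across the closed lid and the key home in the switch, turned to its stop and still gripped at 30 N; the sign-off returned no verdict.

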